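# Present the notched glass sample slide label up over the light pad

## Robot

A 6-joint arm with a two-finger parallel gripper is mounted at the origin on the work surface. World frame = base frame: x ahead of the robot, y to its left, z up, the work surface at z = 0. Lengths are in m, angles in rad, forces in N, time in s.
With the tool pointing down it reaches from about 0.2 to 0.875 m from the base axis. Payload 3.4 kg.
Tool frame: the origin (TCP) lies at the very end of the fingers, on their centre line; the grasp point (between the pads) lies 19 mm behind it; y points along the fingers, x is the direction in which the jaws open and shut, and the axes are right-handed (so a half turn about y gives the same grasp; the last joint's range is limited). The gripper opens to 94 mm and grips with 3 to 60 N. Pads are 16 mm wide; open, the fingers measure 119 mm over their backs; the gripper's body (75 mm by 177 mm) begins 78 mm behind the grasp point.
Start: joints at [-1.347, 0.276, 1.505, -0, 1.361, -0.121], TCP at [0.194, -0.541, 0.205] pointing down, gripper open.
Joint ranges: [-2.89, 2.89], [-0.75, 2.08], [0.22, 2.7], [-1.18, 4.32], [0.11, 2.71], [-2.7, 2.7]. Speed limits (rad/s): [2.57, 2.57, 3.14, 3.14, 3.14, 3.14].

## Interface

Orientations are given as a unit quaternion [w, x, y, z].
In Python, from bench import * gives the robot as it stands.
- The arm moves only by the tool arm_command, never from a script. Its argument "motion" is a list of rows, each a list of 2 entries, a list of its own where there are three numbers: the shift along the tool's x, y, z in m, then the turn, a rotation vector about the tool's x, y, z in degrees. A call has 1 to 5 rows; each row is the pose to reach, as a shift and turn from the pose measured when the call began, along the tool's axes at that moment; what a row does not reach only later rows make up. A row lasts 1/8 s, in which the tool goes at most 62.5 mm and 10.7 degrees, less where a joint would pass 70% of its speed; a pose out of reach is approached as far as the arm can. A call with a gripper value outside its range is refused whole. "fingers" is the opening, from -1 (shut) to 1 (fully open), set as the call begins (left out, the last holds). The fingers move at their own pace and stop on an object; "squeeze" is the grip in N (left out, the last holds). Time passes only in rows, so rows that repeat a pose let the fingers close. It gives the time, the measured TCP pose, the force and the opening at its end, in the units of the state.
- get_obs(): the state, without advancing time (a new reading comes with each control period).
- get_image(name): name is "side" or "top" or "wrist"; returns a dict with "color" (400x640x3 uint8, red, green, blue), "intrinsics" (3x3 intrinsics, pixels), "cam_to_world" (4x4, takes a point from camera to world coordinates); the wrist camera has in their place "T_tool_cam" (4x4, takes a point from camera to tool coordinates, whose origin is the TCP and whose axes are the tool frame's). Camera axes: x right, y down, z forward; pixel columns grow to the right and rows downward; lengths in m; the calibration is good to about 2 mm. A picture is of the moment at which its call begins: read the wrist's pose just before it. There is no depth.
- close_job(): hands the job in, once; it reports no verdict.
The state is a dict: "t": time; "joint_pos": joint angles; "qd": joint speeds; "effort": joint torques, N m; "tcp_pos": TCP position; "tcp_rot": TCP orientation; "wrist_force": force on the tool from outside, world axes, zero at the start; "torque": the same for the moment, N m; "gripper_width": finger opening in m.
Only numpy, scipy, OpenCV 4.12 (cv2) and the standard library are available. Lean on these libraries where they do the work, as an engineer would, in place of code of your own. Each camera call takes 0.05 s, during which the arm holds its last target.

## Task

Lift the glass slide with the notched corner out of the round rack, gripping it by its clear part and never by its frosted end, and present it label up about 15 cm above the middle of the light pad: tip it about 45 degrees (or flatter) so that its label face looks upward and not down at the pad. The notch marks the frosted end and tells the faces apart: when you look at the slide with the notch at its upper right corner, you are looking at the label face. Finish while still holding the slide there steadily, touching nothing but your fingers, and leave the other two plates and the things around on the bench where they are.

Things in the scene. Friction and masses are not known exactly. Their poses are not given: they have to be found in the camera images.
- slide_center (a point): Middle of the notched glass slide, a loose plate 120 mm long (x), 8 mm thick (y), 60 mm high (z), 0.14 kg, standing upright on a long edge in any one of the rack's grooves, its lower 14 mm inside it. Own axes: x towards the frosted end, z up as it stands; the label face looks to -y, the back to +y. Clear greenish glass from x = -60 to +25 mm, frosted from +25 to +60 mm.
- frosted_end: The whitish end of the slide, part of it, alike on both faces, over slide x +25 to +60 mm. A 18 x 18 mm square notch is cut out of its corner at slide +x, +z (at the top as the slide stands). Origin: not in the frosted area but 30 mm below the slide's middle (slide -z); axes as the slide's.
- rack: Fixed round wooden rack, 210 mm across, at any yaw; origin under its middle. On its 12 mm thick disc are three grooves along its x, at y = -65, 0, +65 mm, 10 mm wide, between rails 7 mm wide, 100 mm long, tops 26 mm above the bench. A plate stands on the disc, its top edge 72 mm above the bench, and lifts straight out.
- pad_center (a point): Middle of the top face of the light pad, a fixed flat panel 170 mm (its x) by 230 mm (its y), 10 mm thick, grey rim with a white glowing face, lying on the bench.
- clear_plate_center (a point): Middle of a plain clear glass plate in another groove, 120 mm long, 60 mm high, 8 mm thick, with square corners all round (no notch). Leave it standing.
- ground_plate_center (a point): Middle of a plain plate ground whitish all over, in another groove, 120 mm long, 60 mm high, 8 mm thick, with square corners all round (no notch). Leave it standing.
- medium_jar: Small amber jar, 40 mm across, 75 mm high, loose, standing between the rack and the light pad; origin under its middle. Bystander.
- palette_knife: Flat spatula, 180 mm long, lying at the far side of the bench, loose; origin under its middle. Bystander.
- brush_mug: White mug 80 mm across and 100 mm high with brushes that reach up to about 240 mm, loose, at the robot's right; origin under its middle. Bystander.
- gum_bottle: White plastic bottle 64 mm across, 150 mm high, loose, at the robot's left; origin under its middle. Bystander.
There are look-alikes about, which are no part of the job. Of the things like the rack, leave any that is pink or yellow; of the rest the smaller one is meant.

How it is judged:
On the way:
1. the slide is lifted clear of the rack in the fingers (height (world z) of slide_center above 0.075 m and contact force between slide and the fingers above 0.5 N and contact force between slide and rack below 0.05 N), for 0.2 s.
At the end, for the whole second after the job is handed in: Slide held still in the fingers, touching nothing else, its middle 90 to 260 mm above the bench and within 60 mm (from above) of the pad's middle, label face within about 58 degrees of straight up; other plates and bystanders moved less than 30 mm (height (world z) of slide_center between 0.09 and 0.26 m and horizontal distance between slide_center and pad_center below 0.06 m and angle between slide's own y axis and vertical above 2.12 rad and linear speed of slide below 0.02 m/s and contact force between slide and the fingers above 0.5 N and contact force between slide and light_pad below 0.05 N and contact force between slide and medium_jar below 0.05 N and distance of each of clear_plate_center, ground_plate_center, palette_knife, medium_jar, brush_mug, gum_bottle from where it was at the start of the episode below 0.03 m); the arm keeps its last pose, push and grip.
It fails at once if the fingers touch the frosted end (contact force between frosted_end and the fingers above 0.5 N).
It fails at once if another plate of the rack is moved by more than 30 mm (distance of any of clear_plate_center, ground_plate_center from where it was at the start of the episode above 0.03 m).
It fails at once if a bystander is moved by more than 30 mm (distance of any of palette_knife, medium_jar, brush_mug, gum_bottle from where it was at the start of the episode above 0.03 m).
It also fails if it takes over 38 s, if anything falls off the work surface, if the arm or the gripper's body presses on something with over 40 N, if the wrist force passes 120 N, or if a joint passes its speed limit or range.

## Working session

There is one attempt and no reset: what is moved stays moved. The work goes in short steps, Python scripts to look and compute and a tool call to move; the robot and the scene stay as the last step left them, time stands still between calls to the robot, and variables do not carry over. Pictures are saved under pics/ and viewed, and the job is handed in when it is done.

Besides the shell and the picture viewer there is one more tool, called after "Emit:" as name(argument=value, ...), one argument or row to a line, values as JSON. arm_command: Moves the arm, as the interface text tells. Its arguments: {"type":"object","properties":{"motion":{"type":"array"},"fingers":{"type":"number"},"squeeze":{"type":"number"}},"required":["motion"]}

```bash
mkdir -p pics; ls; python3 - <<'E'
from bench import *
import cv2,numpy as np
o=get_obs(); print(o)
for n in ["top","side","wrist"]:
    d=get_image(n); cv2.imwrite(f"pics/{n}0.png",d["color"][:,:,::-1])
    print(n,d["intrinsics"],d.get("cam_to_world",d.get("T_tool_cam")))
E
```

```text
pics
{'t': 0.0, 'joint_pos': array([-1.34696938e+00,  2.76568580e-01,  1.50612689e+00,  2.18438144e-05,
        1.36067936e+00, -1.20990501e-01]), 'qd': array([-0.00060342,  0.00184467, -0.00262008, -0.00091983, -0.00142934,
        0.00068884]), 'effort': array([-9.06754340e-04, -4.04587269e+01, -2.37230837e+01,  7.00112432e-02,
        3.47327488e-02, -1.24473868e-04]), 'tcp_pos': array([ 0.19424589, -0.54059582,  0.20462229]), 'tcp_rot': array([ 0.57879163, -0.5779363 ,  0.40727323, -0.40634763]), 'wrist_force': array([-0.77738045, -0.38606968, -0.3988073 ]), 'torque': array([ 0.05288659,  0.00566854, -0.00503901]), 'gripper_width': 0.09399106377339177}
top [[447.36621818   0.         320.2061992 ]
 [  0.         447.36621818 200.93928373]
 [  0.           0.           1.        ]] [[ 0.00900207 -0.98874116  0.14936495  0.27856006]
 [-0.99994885 -0.00821232  0.00590333  0.00407288]
 [-0.00461024 -0.14941046 -0.98876451  1.58245924]
 [ 0.          0.          0.          1.        ]]
side [[446.42428384   0.         318.85997954]
 [  0.         446.42428384 196.8081619 ]
 [  0.           0.           1.        ]] [[ 0.99181906 -0.0907016   0.08982299  0.3772381 ]
 [-0.12693811 -0.62649104  0.76902256 -1.01875142]
 [-0.01347828 -0.77413319 -0.63287924  0.90649651]
 [ 0.          0.          0.          1.        ]]
wrist [[335.72796291   0.         319.37614207]
 [  0.         335.72796291 200.34725127]
 [  0.           0.           1.        ]] [[ 9.99999979e-01 -1.58286778e-04  1.32412210e-04 -5.96686249e-04]
 [-1.65343110e-04 -2.30589427e-01  9.73051123e-01 -1.78662143e-01]
 [-1.23488271e-04 -9.73051125e-01 -2.30589448e-01  6.64936589e-02]
 [ 0.00000000e+00  0.00000000e+00  0.00000000e+00  1.00000000e+00]]
```

View pics/top0.png

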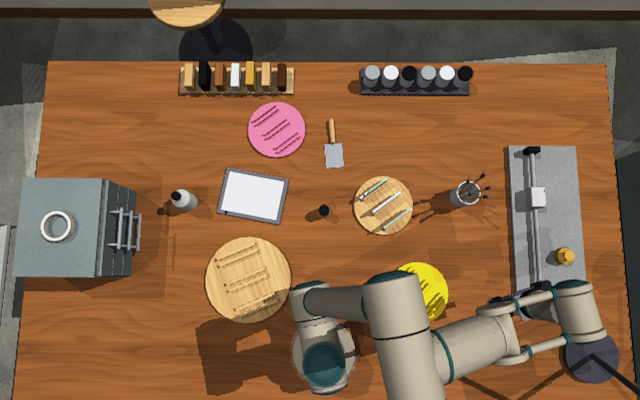

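View pics/side0.png

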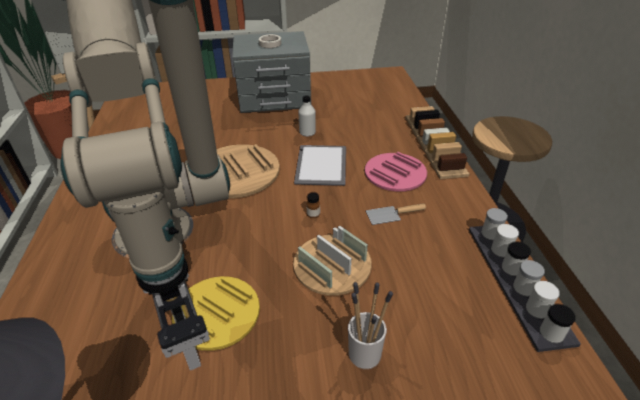

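View pics/wrist0.png

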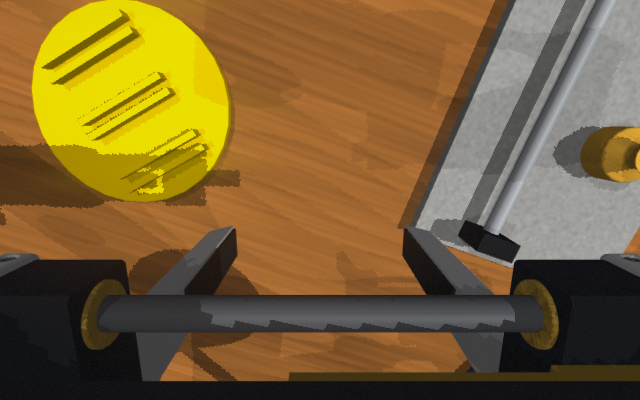

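The pictures show the rack with its plates at top (383,205) and side (333,262), the pad at top (253,195), the jar at (323,211) and the mug at (467,193). I'll zoom in on these.

```bash
python3 - <<'E'
import cv2,numpy as np
a=cv2.imread("pics/top0.png")[165:250,340:430]; a=cv2.resize(a,None,fx=6.5,fy=6.5,interpolation=cv2.INTER_CUBIC)
cv2.imwrite("pics/topz.png",a)
a=cv2.imread("pics/side0.png")[215:305,280:390]; a=cv2.resize(a,None,fx=6.5,fy=6.5,interpolation=cv2.INTER_CUBIC)
cv2.imwrite("pics/sidez.png",a)
E
```

```text
(no output)
```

View pics/topz.png

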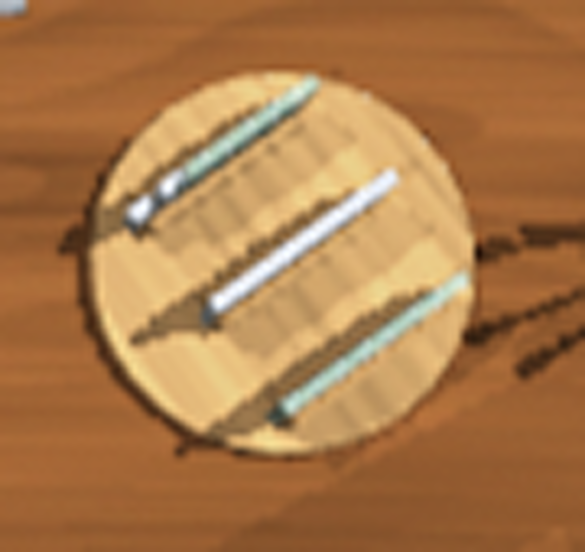

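View pics/sidez.png

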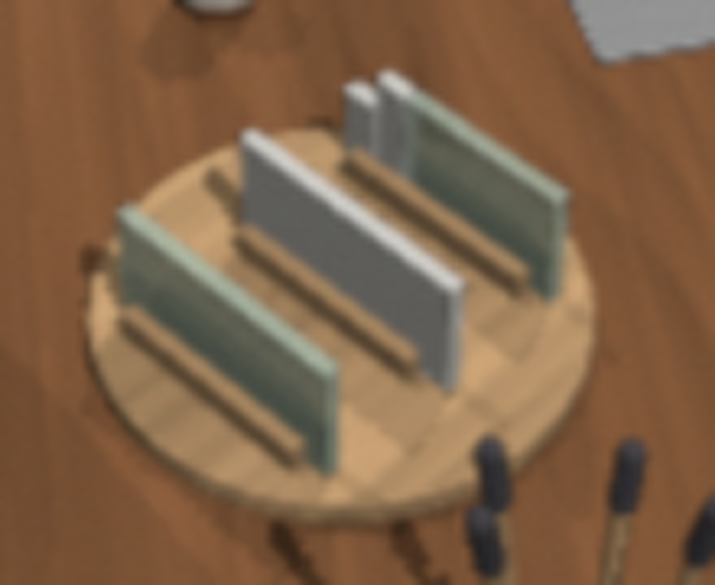

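In the zoomed views the slide is in the far groove. Its notch is near the frosted end, at zoomed top (150,200), and its clear end is at (316,80). In the side view the notch is upper left, so that view shows the back, and the label looks away from the robot. Next I'll measure positions.

```bash
cat > h.py <<'E'
from bench import *
import cv2,numpy as np
from scipy.spatial.transform import Rotation as R
def rot(o): q=o["tcp_rot"]; return R.from_quat([q[1],q[2],q[3],q[0]])
def T_tool(o):
    T=np.eye(4);T[:3,:3]=rot(o).as_matrix();T[:3,3]=o["tcp_pos"];return T
def cast(uv,K,T,z):
    uv=np.atleast_2d(uv).astype(float)
    r=np.c_[(uv-[K[0,2],K[1,2]])/K[0,0],np.ones(len(uv))]@T[:3,:3].T
    return T[:3,3]+r*((z-T[2,3])/r[:,2])[:,None]
def proj(P,K,T):
    P=np.atleast_2d(P); c=(P-T[:3,3])@T[:3,:3]; return c[:,:2]/c[:,2:]*K[0,0]+[K[0,2],K[1,2]]
E
python3 - <<'E'
from h import *
np.set_printoptions(precision=4,suppress=True)
o=get_obs(); print(rot(o).as_matrix())
d=get_image("top");K=d["intrinsics"];T=d["cam_to_world"]
z=lambda u,v:(340+(u+.5)/6.5-.5,165+(v+.5)/6.5-.5)
P=cast([z(137,215),z(314,83)],K,T,.072); print("slide ends",P, np.linalg.norm(P[1]-P[0]))
P=cast([z(210,310),z(395,175)],K,T,.072); print("ground",P)
P=cast([z(280,410),z(467,280)],K,T,.072); print("clear",P)
print("rack",cast([(383,205.5)],K,T,.012))
print("jar,mug,bottle tops",cast([(323,211)],K,T,.075),cast([(465,191)],K,T,.1),cast([(178,196)],K,T,.15))
hsv=cv2.cvtColor(d["color"],cv2.COLOR_RGB2HSV)
m=((hsv[...,1]<60)&(hsv[...,2]>200)).astype(np.uint8); m[:,:210]=0;m[:,300:]=0;m[:160]=0;m[230:]=0
c=max(cv2.findContours(m,0,2)[0],key=cv2.contourArea); r=cv2.minAreaRect(c);print(r)
print("pad",cast([r[0]],K,T,.01), cast(cv2.boxPoints(r),K,T,.01))
E
```

```text
[[ 0.338  -0.0003  0.9412]
 [-0.9412  0.0013  0.338 ]
 [-0.0013 -1.      0.0002]]
slide ends [[ 0.5192 -0.125   0.072 ]
 [ 0.5907 -0.219   0.072 ]] 0.11805834244125149
ground [[ 0.4692 -0.163   0.072 ]
 [ 0.5417 -0.2609  0.072 ]]
clear [[ 0.4171 -0.1989  0.072 ]
 [ 0.4862 -0.2976  0.072 ]]
rack [[ 0.5013 -0.2091  0.012 ]]
jar,mug,bottle tops [[0.4718 0.0033 0.075 ]] [[ 0.5403 -0.4729  0.1   ]] [[0.5073 0.4747 0.15  ]]
((252.24998474121094, 195.25), (56.28532409667969, 39.22322082519531), 11.309932708740234)
pad [[0.5346 0.2559 0.01  ]] [[0.4844 0.366  0.01  ]
 [0.624  0.3442 0.01  ]
 [0.5852 0.1448 0.01  ]
 [0.4467 0.1691 0.01  ]]
```

```bash
cat >> h.py <<'E'
def plan(gp,gR):
    o=get_obs();R0=rot(o);d=R0.inv().apply(np.array(gp)-o["tcp_pos"]);v=(R0.inv()*gR).as_rotvec(degrees=True)
    print("shift",d.round(4),"turn",v.round(2),"rows>=",max(np.linalg.norm(d)/.0625,np.linalg.norm(v)/10.7).round(2))
def Rdown(yaw,tilt=0):
    # tool x at yaw (deg) ; y down; tilt raises approach toward tool-x heading
    a=np.radians(yaw);x=np.array([np.cos(a),np.sin(a),0]);y=np.array([0,0,-1.]);z=np.cross(x,y)
    return R.from_rotvec(np.radians(tilt)*z)*R.from_matrix(np.c_[x,y,z])
E
python3 - <<'E'
from h import *
print((Rdown(36.4,45)).as_matrix().round(2))
plan([.56,-.178,.25],Rdown(36.4))
E
```

```text
[[ 0.57 -0.57 -0.59]
 [ 0.42 -0.42  0.8 ]
 [-0.71 -0.71 -0.  ]]
shift [-0.2179 -0.0448  0.4669] turn [-6.0000e-02 -1.0664e+02 -4.0000e-02] rows>= 9.97
```

Emit:
arm_command(
  motion=[
    [[-0.01,-0.045,0.02],[0,-10,0]],
    [[-0.03,-0.06,0.06],[0,-20,0]],
    [[-0.06,-0.06,0.11],[0,-30,0]],
    [[-0.09,-0.06,0.17],[0,-40,0]],
    [[-0.12,-0.06,0.22],[0,-50,0]],
  ],
  fingers=-0.1,
)

```text
t: 0.82
tcp_pos: [0.3616, -0.3525, 0.265]
tcp_rot: [0.697, -0.696, 0.122, -0.123]
wrist_force: [1.2, -0.5, -0.2]
gripper_width: 0.0474
```

```bash
python3 - <<'E'
from h import *
print(get_obs())
plan([.56,-.178,.22],Rdown(36.4))
E
```

```text
{'t': 0.825, 'joint_pos': array([-9.11017049e-01,  1.40444735e-01,  1.53711806e+00,  7.16005376e-04,
        1.46457711e+00, -5.62796213e-01]), 'qd': array([ 0.95671322, -0.10904151,  0.1338902 ,  0.00206652, -0.02773362,
       -0.44119377]), 'effort': array([ -5.53617015, -34.15403008, -24.16439831,  -0.07728894,
         0.34865283,   0.3566326 ]), 'tcp_pos': array([ 0.3616481 , -0.35251305,  0.26503496]), 'tcp_rot': array([ 0.69672775, -0.6960949 ,  0.1224942 , -0.12254593]), 'wrist_force': array([ 1.22173608, -0.49231651, -0.20512689]), 'torque': array([-0.05822176, -0.08373096, -0.05592571]), 'gripper_width': 0.04739155196974887}
shift [0.1269 0.0452 0.2317] turn [-5.000e-02 -5.636e+01  2.000e-02] rows>= 5.27
```

Emit:
arm_command(
  motion=[
    [[0.02,0,0.04],[0,-10.5,0]],
    [[0.05,0,0.09],[0,-21,0]],
    [[0.08,0.01,0.14],[0,-31.5,0]],
    [[0.11,0.03,0.19],[0,-42,0]],
    [[0.127,0.045,0.232],[0,-52.5,0]],
  ],
)

```text
t: 1.45
tcp_pos: [0.5617, -0.176, 0.2191]
tcp_rot: [0.678, -0.678, -0.201, 0.2]
wrist_force: [-0.7, -0.6, -0.4]
gripper_width: 0.0421
```

Emit:
arm_command(
  motion=[
    [[0,0,0],[0,-5,0]],
    [[0,0,0],[0,-5,0]],
    [[0,0,0],[0,-5,0]],
  ],
)

```text
t: 1.82
tcp_pos: [0.5615, -0.1764, 0.2193]
tcp_rot: [0.669, -0.669, -0.229, 0.229]
wrist_force: [-0.1, -0.3, 0.3]
gripper_width: 0.0422
```

```bash
python3 - <<'E'
from h import *
o=get_obs();d=get_image("wrist");print(o["tcp_pos"],o["joint_pos"],o["qd"].round(3));np.savez("w1.npz",img=d["color"],K=d["intrinsics"],T=T_tool(o)@d["T_tool_cam"])
cv2.imwrite("pics/w1.png",d["color"][:,:,::-1])
plan([.56,-.178,.2],Rdown(36.4))
E
```

```text
[ 0.56151964 -0.17641777  0.2192733 ] [-4.23154732e-01  2.89500160e-01  1.45108857e+00  8.43341621e-04
  1.40142478e+00 -1.08377614e+00] [-0.01  -0.006 -0.001  0.001 -0.    -0.004]
shift [-0.002   0.0194 -0.0002] turn [-0.03  1.44  0.04] rows>= 0.31
```

View pics/w1.png

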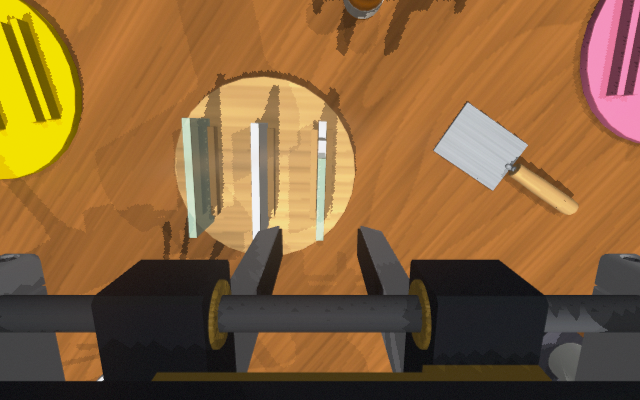

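The wrist view shows the slide's top edge running from its frosted end at (323,122) to its clear end at (320,240). The frosted part is towards the camera side. I'll refine this.

```bash
python3 - <<'E'
from h import *
w=np.load("w1.npz");im=w["img"]
a=cv2.resize(im[105:255,270:370],None,fx=4,fy=4,interpolation=cv2.INTER_NEAREST);cv2.imwrite("pics/w1z.png",a[:,:,::-1])
hsv=cv2.cvtColor(im,cv2.COLOR_RGB2HSV)
for v in (126,150,165,180,200,220,236):print(v,[tuple(im[v,u]) for u in range(314,330)])
E
```

```text
126 [(np.uint8(141), np.uint8(111), np.uint8(72)), (np.uint8(140), np.uint8(111), np.uint8(72)), (np.uint8(141), np.uint8(110), np.uint8(72)), (np.uint8(138), np.uint8(109), np.uint8(72)), (np.uint8(144), np.uint8(128), np.uint8(114)), (np.uint8(239), np.uint8(238), np.uint8(240)), (np.uint8(240), np.uint8(239), np.uint8(242)), (np.uint8(240), np.uint8(239), np.uint8(241)), (np.uint8(240), np.uint8(239), np.uint8(242)), (np.uint8(240), np.uint8(239), np.uint8(241)), (np.uint8(239), np.uint8(239), np.uint8(241)), (np.uint8(237), np.uint8(236), np.uint8(237)), (np.uint8(207), np.uint8(194), np.uint8(176)), (np.uint8(171), np.uint8(133), np.uint8(86)), (np.uint8(171), np.uint8(133), np.uint8(85)), (np.uint8(170), np.uint8(132), np.uint8(86))]
150 [(np.uint8(224), np.uint8(176), np.uint8(115)), (np.uint8(223), np.uint8(177), np.uint8(114)), (np.uint8(218), np.uint8(170), np.uint8(109)), (np.uint8(161), np.uint8(134), np.uint8(103)), (np.uint8(217), np.uint8(208), np.uint8(197)), (np.uint8(239), np.uint8(237), np.uint8(239)), (np.uint8(239), np.uint8(238), np.uint8(239)), (np.uint8(239), 
[... 3464 characters left out ...]
, (np.uint8(235), np.uint8(200), np.uint8(139)), (np.uint8(220), np.uint8(228), np.uint8(208)), (np.uint8(215), np.uint8(230), np.uint8(206)), (np.uint8(216), np.uint8(230), np.uint8(207)), (np.uint8(217), np.uint8(230), np.uint8(207)), (np.uint8(216), np.uint8(230), np.uint8(207)), (np.uint8(216), np.uint8(229), np.uint8(207)), (np.uint8(210), np.uint8(224), np.uint8(199)), (np.uint8(181), np.uint8(169), np.uint8(135)), (np.uint8(167), np.uint8(109), np.uint8(56)), (np.uint8(180), np.uint8(116), np.uint8(57)), (np.uint8(180), np.uint8(117), np.uint8(58)), (np.uint8(177), np.uint8(115), np.uint8(57)), (np.uint8(179), np.uint8(117), np.uint8(59)), (np.uint8(181), np.uint8(117), np.uint8(59))]
```

View pics/w1z.png

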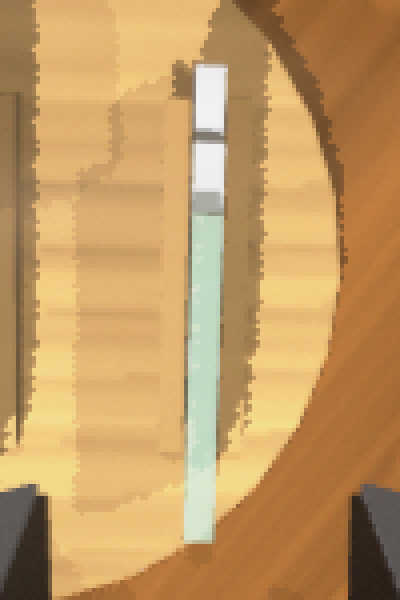

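```bash
python3 - <<'E'
from h import *
w=np.load("w1.npz")
P=cast([(321.3,158.3),(319.2,240.3)],w["K"],w["T"],.072);print(P,np.linalg.norm(P[1]-P[0]))
d=(P[0]-P[1])[:2];d/=np.linalg.norm(d);print("d",d,"label yaw",np.degrees(np.arctan2(-d[0],d[1])))
c1=P[0][:2]-.025*d;c2=P[1][:2]+.06*d;print(c1,c2)
c=(c1+c2)/2;yaw=np.degrees(np.arctan2(-d[0],d[1]))
g=c-.008*d; print("grasp",g)
plan([*g,.10],Rdown(yaw));plan([*g,.034],Rdown(yaw))
E
```

```text
[[ 0.54377237 -0.15007158  0.072     ]
 [ 0.59369675 -0.21768551  0.072     ]] 0.08404812685786671
d [-0.59399753  0.80446686] label yaw 36.441201577400186
[ 0.55862231 -0.17018325] [ 0.5580569 -0.1694175]
grasp [ 0.56309159 -0.17623611]
shift [ 0.0014  0.1194 -0.0008] turn [-0.03  1.4   0.04] rows>= 1.91
shift [ 0.0014  0.1854 -0.0008] turn [-0.03  1.4   0.04] rows>= 2.97
```

Emit:
arm_command(
  motion=[
    [[0.0015,0.03,-0.001],[0,1.4,0]],
    [[0.0015,0.07,-0.001],[0,1.4,0]],
    [[0.0015,0.11,-0.001],[0,1.4,0]],
    [[0.0015,0.13,-0.001],[0,1.4,0]],
    [[0.0015,0.13,-0.001],[0,1.4,0]],
  ],
)

```text
t: 2.5
tcp_pos: [0.5619, -0.1766, 0.0882]
tcp_rot: [0.673, -0.671, -0.22, 0.221]
wrist_force: [0.7, -0.4, 0.2]
gripper_width: 0.0423
```

```bash
python3 - <<'E'
from h import *
o=get_obs();print(o["tcp_pos"],o["wrist_force"])
plan([.5631,-.1762,.034],Rdown(36.44))
for n in("wrist","side"):
    d=get_image(n);im=d["color"]
    if n=="side": im=cv2.resize(im[180:320,240:440],None,fx=4,fy=4)
    cv2.imwrite(f"pics/{n}2.png",im[:,:,::-1])
E
```

```text
[ 0.56187204 -0.17655868  0.08824785] [ 0.69350652 -0.36873783  0.15400592]
shift [ 0.0012  0.0542 -0.0006] turn [-0.19 -0.11 -0.05] rows>= 0.87
```

View pics/wrist2.png

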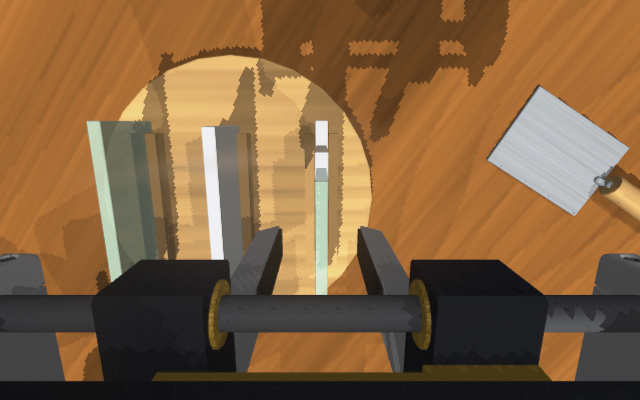

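View pics/side2.png

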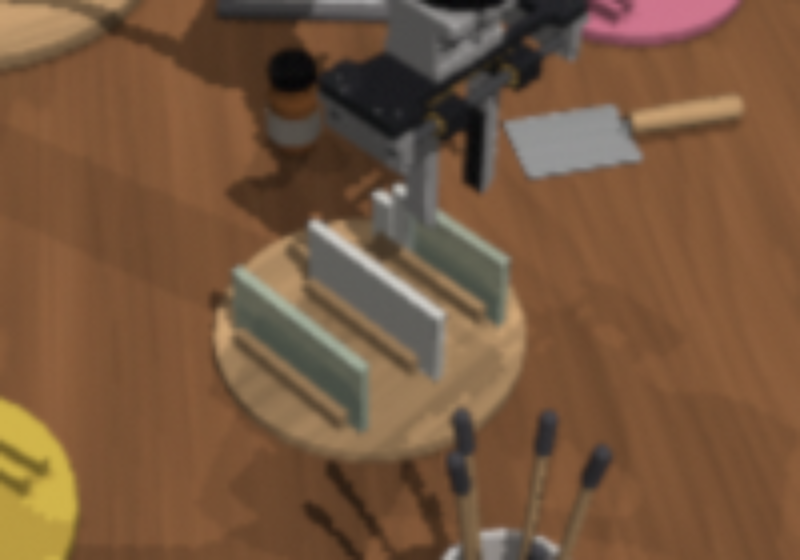

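The slide is centred between the fingers: fingertips at (281,230) and (359,230), slide at 321. Now the descent.

Emit:
arm_command(
  motion=[
    [[0.001,0.02,-0.001],[0,0,0]],
    [[0.001,0.04,-0.001],[0,0,0]],
    [[0.001,0.053,-0.001],[0,0,0]],
    [[0.001,0.054,-0.001],[0,0,0]],
    [[0.001,0.054,-0.001],[0,0,0]],
  ],
)

```text
t: 3.22
tcp_pos: [0.5659, -0.1777, 0.0373]
tcp_rot: [-0.671, 0.672, 0.222, -0.22]
wrist_force: [-0.1, -0.3, 1.3]
gripper_width: 0.0425
```

Emit:
arm_command(
  motion=[
    [[0,0,0],[0,0,0]],
    [[0,0,0],[0,0,0]],
    [[0,0,0],[0,0,0]],
    [[0,0,0],[0,0,0]],
    [[0,0,0],[0,0,0]],
  ],
  fingers=-1,
  squeeze=30,
)

```text
t: 3.85
tcp_pos: [0.5655, -0.1781, 0.0373]
tcp_rot: [-0.671, 0.672, 0.221, -0.22]
wrist_force: [-1.2, -1.7, 1.3]
gripper_width: 0.0078
```

```bash
python3 - <<'E'
from h import *
o=get_obs();print(o["t"],o["tcp_pos"],o["wrist_force"],o["torque"],o["gripper_width"])
plan([.5631,-.1762,.034],Rdown(36.44))
d=get_image("side");im=d["color"];im=cv2.resize(im[180:320,240:440],None,fx=4,fy=4)
cv2.imwrite(f"pics/side3.png",im[:,:,::-1])
E
```

```text
3.85 [ 0.56554081 -0.17805363  0.0373069 ] [-1.21994698 -1.72466535  1.34967608] [-0.32093422  0.20540413 -0.00313226] 0.007813809530772401
shift [-0.0009  0.0033  0.0029] turn [ 0.13 -0.06  0.07] rows>= 0.07
```

View pics/side3.png

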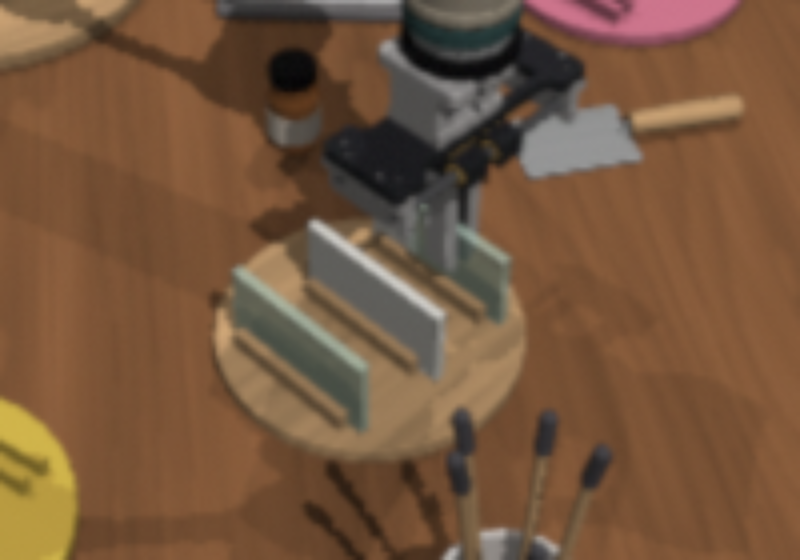

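The grip is on the clear part, with an opening of 7.8 mm. Now I'll lift straight up.

Emit:
arm_command(
  motion=[
    [[0,-0.01,0],[0,0,0]],
    [[0,-0.03,0],[0,0,0]],
    [[0,-0.06,0],[0,0,0]],
    [[0,-0.1,0],[0,0,0]],
    [[0,-0.14,0],[0,0,0]],
  ],
  squeeze=40,
)

```text
t: 4.53
tcp_pos: [0.5652, -0.1774, 0.1788]
tcp_rot: [-0.671, 0.672, 0.222, -0.22]
wrist_force: [-0.1, -0.7, -2.0]
gripper_width: 0.0078
```

Emit:
arm_command(
  motion=[
    [[0,-0.04,0],[0,0,0]],
    [[0,-0.06,0],[0,0,0]],
    [[0,-0.06,0],[0,0,0]],
  ],
)

```text
t: 4.9
tcp_pos: [0.5661, -0.1774, 0.241]
tcp_rot: [-0.67, 0.673, 0.223, -0.219]
wrist_force: [0.3, 0.6, -1.8]
gripper_width: 0.0078
```

```bash
python3 - <<'E'
from h import *
o=get_obs();print(o["t"],o["tcp_pos"],o["wrist_force"],o["torque"],o["gripper_width"])
for n in("wrist","side"):
    d=get_image(n);im=d["color"]
    if n=="side": im=cv2.resize(im[120:320,240:440],None,fx=3,fy=3)
    cv2.imwrite(f"pics/{n}4.png",im[:,:,::-1])
E
```

```text
4.9 [ 0.5661249  -0.17743596  0.2409534 ] [ 0.27331975  0.56786139 -1.84620861] [ 0.04043627 -0.10352887  0.06853913] 0.0077754358376592074
```

View pics/side4.png

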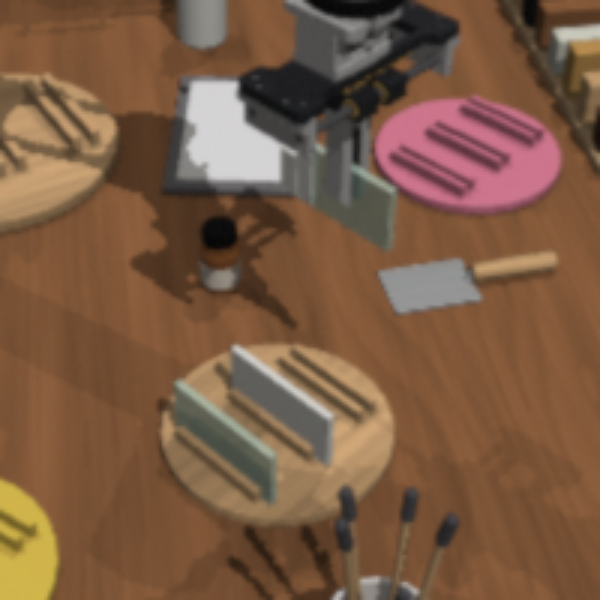

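View pics/wrist4.png

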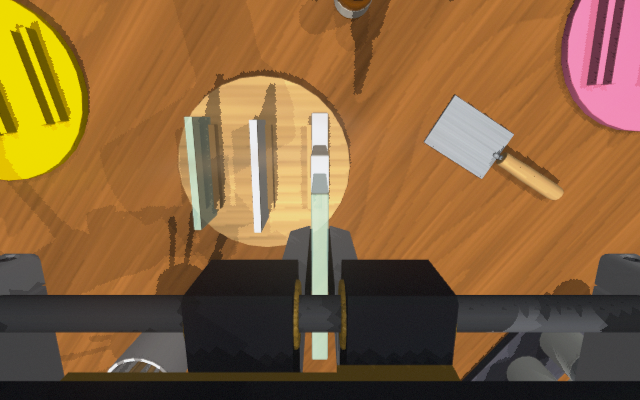

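The slide is clear of the rack, held straight and gripped below the frosted area (frosted rows 113–193, fingers further down). The other plates are still standing. Next I'll plan the presentation pose.

```bash
cat >> h.py <<'E'
CT=np.array([0,-.005,.011]);PAD=np.array([.5346,.2559])
def pres(tilt,z=.17,yaw=25.6):
    Rg=Rdown(yaw,-tilt); return np.array([*PAD,z])-Rg.apply(CT),Rg
E
python3 - <<'E'
from h import *
p,Rg=pres(50);print(p,Rg.as_matrix().round(2));plan(p,Rg)
p,Rg=pres(0,.22);print(p);plan(p,Rg)
E
```

```text
[0.54280716 0.24763483 0.16678606] [[ 0.58  0.69 -0.43]
 [ 0.28  0.33  0.9 ]
 [ 0.77 -0.64 -0.  ]]
shift [0.2341 0.0715 0.3548] turn [ -4.67  10.1  -49.74] rows>= 6.9
[0.53935294 0.24597984 0.215     ]
shift [0.2305 0.0232 0.3555] turn [ 0.04 10.78  0.11] rows>= 6.79
```

Translate first, staying upright.

Emit:
arm_command(
  motion=[
    [[0.02,0,0.03],[0,1,0]],
    [[0.05,0,0.075],[0,3,0]],
    [[0.08,0,0.125],[0,5,0]],
    [[0.11,0,0.175],[0,7,0]],
    [[0.14,0,0.225],[0,9,0]],
  ],
)

```text
t: 5.62
tcp_pos: [0.5426, 0.089, 0.2363]
tcp_rot: [0.687, -0.687, -0.167, 0.167]
wrist_force: [-0.0, -0.3, -1.8]
gripper_width: 0.0077
```

```bash
python3 - <<'E'
from h import *
o=get_obs();print(o["tcp_pos"],o["joint_pos"],o["gripper_width"])
p,Rg=pres(50);plan(p,Rg)
E
```

```text
[0.54257177 0.08903791 0.23634737] [ 3.56303637e-02  2.22553059e-01  1.50226581e+00  6.57010952e-04
  1.41789399e+00 -4.40885157e-01] 0.007717506099083876
shift [0.073  0.0697 0.1408] turn [ -0.8    1.56 -50.04] rows>= 4.68
```

Emit:
arm_command(
  motion=[
    [[0.02,0,0.04],[0,0.5,-6]],
    [[0.04,0.01,0.08],[0,1,-15]],
    [[0.055,0.03,0.11],[-0.5,1,-24]],
    [[0.068,0.05,0.13],[-0.5,1.5,-32]],
    [[0.073,0.065,0.14],[-0.8,1.5,-40]],
  ],
)

```text
t: 6.25
tcp_pos: [0.5409, 0.2475, 0.1696]
tcp_rot: [0.701, -0.595, -0.383, -0.087]
wrist_force: [1.2, 2.9, -1.8]
gripper_width: 0.0079
```

```bash
python3 - <<'E'
from h import *
o=get_obs();print(o["tcp_pos"],o["joint_pos"],o["gripper_width"])
p,Rg=pres(50);plan(p,Rg)
E
```

```text
[0.54089761 0.24754039 0.16960804] [ 0.21437935  0.05173423  2.14733079  0.52376711  0.29844534 -0.68769411] 0.007874587651295461
shift [-0.0005  0.0033 -0.0007] turn [ 1.000e-02  2.000e-01 -1.015e+01] rows>= 0.95
```

Emit:
arm_command(
  motion=[
    [[0.005,0,0],[0,0,-2]],
    [[0.01,0,0],[0,0,-4]],
    [[0.012,0,0],[0,0,-6]],
    [[0.012,0,0],[0,0,-6]],
    [[0.012,0,0],[0,0,-6]],
  ],
)

```text
t: 6.88
tcp_pos: [0.5487, 0.2515, 0.1764]
tcp_rot: [0.695, -0.575, -0.414, -0.122]
wrist_force: [-0.3, 0.1, -0.9]
gripper_width: 0.008
```

```bash
python3 - <<'E'
from h import *
o=get_obs();print(o["t"],o["tcp_pos"],o["joint_pos"],o["gripper_width"],o["qd"].round(3))
M=rot(o);print("label angle",np.degrees(np.arccos(M.as_matrix()[2,0])),"centre",o["tcp_pos"]+M.apply(CT))
for n in("wrist","side","top"):
    d=get_image(n);im=d["color"]
    if n=="side": im=cv2.resize(im[60:280,220:440],None,fx=2.7,fy=2.7)
    if n=="top": im=cv2.resize(im[120:320,170:370],None,fx=3,fy=3)
    cv2.imwrite(f"pics/{n}5.png",im[:,:,::-1])
print(get_obs()["qd"].round(3))
E
```

```text
6.875 [0.5486599  0.25146042 0.17639333] [ 0.19907935  0.05189449  2.21644538  1.10132242  0.19832836 -1.27193964] 0.007974018800492956 [-0.002 -0.004 -0.014  0.009 -0.    -0.015]
label angle 44.272327320788236 centre [0.54065059 0.25981948 0.17985411]
[ 0.    -0.001 -0.001  0.013 -0.002 -0.011]
```

View pics/side5.png

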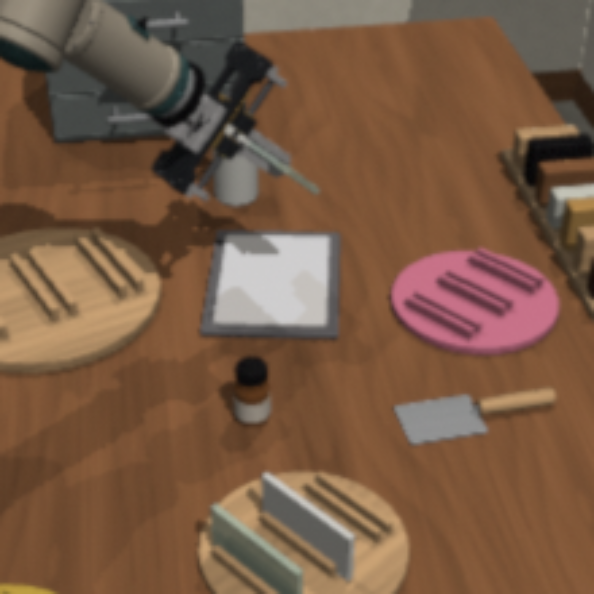

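View pics/wrist5.png

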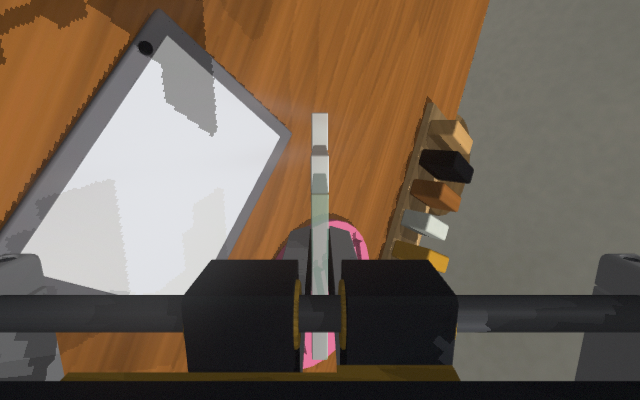

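View pics/top5.png

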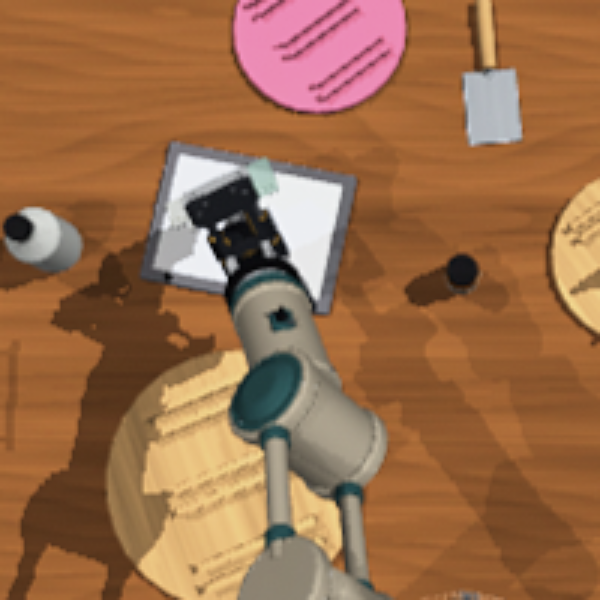

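The side and top views show the slide held tilted over the pad, the jar and bottle untouched and the other plates standing. The wrist view shows the slide unchanged in the grip, frosted rows 113–193 and ahead of the fingers. I'll let it settle, check the bystanders and hand in.

Emit:
arm_command(
  motion=[
    [[0,0,0],[0,0,0]],
    [[0,0,0],[0,0,0]],
    [[0,0,0],[0,0,0]],
    [[0,0,0],[0,0,0]],
  ],
)

```text
t: 7.52
tcp_pos: [0.5493, 0.2516, 0.1774]
tcp_rot: [0.695, -0.574, -0.414, -0.123]
wrist_force: [0.3, -0.3, -1.5]
gripper_width: 0.0079
```

```bash
python3 - <<'E'
from h import *
o=get_obs()
M=rot(o);print("label angle",np.degrees(np.arccos(M.as_matrix()[2,0])),"centre",o["tcp_pos"]+M.apply(CT),o["qd"].round(3),o["joint_pos"],o["gripper_width"])
if abs(o["qd"]).max()<.05: print(close_job())
E
```

```text
label angle 44.16521786916862 centre [0.54132268 0.25999241 0.1808049 ] [ 0.001  0.002 -0.003 -0.001  0.001 -0.002] [ 0.19912159  0.05143552  2.2154125   1.10332219  0.19816098 -1.27398824] 0.007885442405732418
the job is handed in; nothing more can be done
None
```

I lifted the notched slide out of the rack's far groove, gripped by its clear part (about 11 mm from its middle, away from the frosted end). I handed the job in while holding it label up over the light pad, at about 7.5 s on the robot's clock.

The last checks showed:
- **Tilt:** the label face is 44° from straight up. I aimed for 40° (a 50° tip) but stopped there because joint 5 was nearing its lower limit (0.20 rad, limit 0.11).
- **Position:** the slide's middle is about 17 cm above the pad and 8 mm off its middle, going by the arm's pose and the measured grip offset.
- **Grip:** the arm is at rest and the finger opening is steady at 7.9 mm on the 8 mm slide.
- **Surroundings:** by eye in the last side and top pictures, the other two plates, jar, spatula and bottle looked undisturbed. The mug was out of those crops, so I did not recheck it, and I did not re-measure any of them in numbers.

No check failed.

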